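# Stroke the drill bit holders flat

## Task

Close up the drill bit rack: put your fingertips low over its round end pad, then run them lightly along the row towards the square end, so that the four upright bit holders fold down flat into the channel one after another. Make it one low stroke, without raising the fingers off the row or straying to the side before the last holder is down, then come away from the rack. Do not lift or shove the rack, pick nothing up, and leave the other things on the mat where they are.

Things in the scene. Friction and masses are not known exactly. Their poses are not given: they have to be found in the camera images.
- rack: Drill bit rack: a loose aluminium channel bar (1.1 kg) on a 3 mm mat. Origin mid-underside, y along it, z up. 46 mm wide, from y = -150 mm (square end) to +150, where it ends in a round pad 64 mm across. Upper face 24 mm above the underside. A channel 18 mm wide, 12 deep, runs along its middle (y -142 to +114); in it four black holders with steel bits stand on hinges 62 mm apart.
- pad (a point): Centre of the upper face of the round pad at the rack's start end (rack frame: x 0, y +152 mm, z 24 mm). The pad is flat and level with the bar's upper face; the first holder stands 56 mm from here.
- pivot1 (a point): Hinge axis of holder 1 (1 counted from the round pad) on the middle line of the channel, 6 mm below the bar's upper face; the point is fixed to the rack.
- holder1 (a joint): Holder 1: black block with a bit, 14 mm wide, 8 thick, reaching 43 mm from its hinge (37 mm above the bar's upper face when upright). 0 = upright; grows to 1.57 rad as it folds away from the round pad (towards rack -y), flat into the channel, its upper side then 2 mm below the bar's upper face. Folds only this way, light friction (about 1 N at the bit), stays where left.
- pivot2 (a point): Hinge axis of holder 2 (2 counted from the round pad) on the middle line of the channel, 6 mm below the bar's upper face; the point is fixed to the rack.
- holder2 (a joint): Holder 2: black block with a bit, 14 mm wide, 8 thick, reaching 43 mm from its hinge (37 mm above the bar's upper face when upright). 0 = upright; grows to 1.57 rad as it folds away from the round pad (towards rack -y), flat into the channel, its upper side then 2 mm below the bar's upper face. Folds only this way, light friction (about 1 N at the bit), stays where left.
- pivot3 (a point): Hinge axis of holder 3 (3 counted from the round pad) on the middle line of the channel, 6 mm below the bar's upper face; the point is fixed to the rack.
- holder3 (a joint): Holder 3: black block with a bit, 14 mm wide, 8 thick, reaching 43 mm from its hinge (37 mm above the bar's upper face when upright). 0 = upright; grows to 1.57 rad as it folds away from the round pad (towards rack -y), flat into the channel, its upper side then 2 mm below the bar's upper face. Folds only this way, light friction (about 1 N at the bit), stays where left.
- pivot4 (a point): Hinge axis of holder 4 (4 counted from the round pad) on the middle line of the channel, 6 mm below the bar's upper face; the point is fixed to the rack.
- holder4 (a joint): Holder 4: black block with a bit, 14 mm wide, 8 thick, reaching 43 mm from its hinge (37 mm above the bar's upper face when upright). 0 = upright; grows to 1.57 rad as it folds away from the round pad (towards rack -y), flat into the channel, its upper side then 2 mm below the bar's upper face. Folds only this way, light friction (about 1 N at the bit), stays where left.
- level: Bystander: yellow bubble level 24 x 200 x 42 mm, standing behind the rack (on its +x side) and roughly parallel to it. Origin at the middle of its underside.
- spacer: Bystander: round steel spacer, 30 mm diameter, 13 mm high, in front of the rack (-x side). Origin at the middle of its underside.
- collar: Bystander: dark steel stop collar (ring), 28 mm diameter, 14 mm high, in front of the rack. Origin at the middle of its underside.
- mallet: Bystander: small wooden mallet lying down, head 50 x 90 x 60 mm, handle about 190 mm towards its -x. Origin under the head.
- socket_case: Bystander: shut chrome socket set case 120 x 200 x 48 mm. Origin at the middle of its underside.
- corner_clamp: Bystander: aluminium corner clamp 100 x 100 x 38 mm with a screw handle out of one corner. Origin at the middle of its underside.
- screwdriver: Bystander: screwdriver lying down along its x, about 200 mm long. Origin near its middle.

How it is judged:
On the way, in this order (a step that is already met when the one before it is completed fails the run):
1. the fingertips are at the round pad, low over it (horizontal distance between the grasp point and pad below 0.035 m and z of the grasp point in the frame of rack below 0.075 m), for 0.1 s.
2. holder 1 is folded down (value of joint holder1 above 1.15 rad), for 0.05 s.
3. holder 2 is folded down (value of joint holder2 above 1.15 rad), for 0.05 s.
4. holder 3 is folded down (value of joint holder3 above 1.15 rad), for 0.05 s.
5. holder 4 is folded down (value of joint holder4 above 1.15 rad), for 0.05 s.
At the end, for the whole second after the job is handed in: All four holders are folded at least 1.15 rad from upright (1.57 is fully flat), the rack lies level, at rest and within 25 mm of where it began (value of joint each of holder1, holder2, holder3, holder4 above 1.15 rad and distance of rack from where it was at the start of the episode below 0.025 m and angle between rack's own z axis and vertical below 0.05 rad and linear speed of rack below 0.02 m/s); the robot touches nothing.
It fails at once if the fingertips leave the row (rise above the tops of the upright holders or stray to the side) after the first holder is down and before the last is (value of joint holder1 above 1.15 rad and value of joint holder4 below 1.15 rad and (z of the grasp point in the frame of rack above 0.078 m or x of the grasp point in the frame of rack above 0.06 m or x of the grasp point in the frame of rack below -0.06 m)).
It fails at once if the rack is shoved more than 25 mm, lifted or tipped (distance of rack from where it was at the start of the episode above 0.025 m or height (world z) of rack above 0.018 m or angle between rack's own z axis and vertical above 0.15 rad).
It fails at once if the fingers press on the rack with more than 35 N (contact force between the fingers and rack above 35 N).
It fails at once if another thing on the bench (level, spacer, collar, mallet, case, clamp or screwdriver) is shifted more than 20 mm (distance of any of level, spacer, collar, mallet, socket_case, corner_clamp, screwdriver from where it was at the start of the episode above 0.02 m).
It also fails if it takes over 40 s, if anything falls off the work surface, if the arm or the gripper's body presses on something with over 40 N, if the wrist force passes 120 N, or if a joint passes its speed limit or range.

## Robot

A 6-joint arm with a two-finger parallel gripper is mounted at the origin on the work surface. World frame = base frame: x ahead of the robot, y to its left, z up, the work surface at z = 0. Lengths are in m, angles in rad, forces in N, time in s.
With the tool pointing down it reaches from about 0.325 to 0.9 m from the base axis. Payload 6.1 kg.
Tool frame: the origin (TCP) lies on the centre line of the jaws, within the pads' length; the fingertips stand 22 mm ahead of it and the grasp point (between the pads) lies 3 mm ahead of it (bot.tip_extent is the distance from the TCP to the fingertips, in m); y points along the fingers, x is the direction in which the jaws open and shut, and the axes are right-handed (so a half turn about y gives the same grasp; the last joint's range is limited). The gripper opens to 85 mm and grips with 20 to 120 N. Pads are 22 mm wide; open, the fingers measure 114 mm over their backs; the gripper's body (76 mm by 85 mm) begins 54 mm behind the grasp point. The pads swing forward as they close: fully open they stand 13 mm farther back than shut.
Start: joints at [-1.435, 0.22, 1.526, -0, 1.395, -0.126], TCP at [0.162, -0.604, 0.253] pointing down, gripper open.
Joint ranges: [-2.98, 2.98], [-0.91, 2.08], [0.09, 2.57], [-1.24, 4.39], [0.2, 2.65], [-2.68, 2.68]. Speed limits (rad/s): [2.57, 2.57, 3.01, 3.14, 3.14, 3.14].

## Interface

Orientations are given as a unit quaternion [w, x, y, z].
In Python, from plant import bot, vision, hand_in, nets gives the robot as it stands.
- The arm moves only by the tool drive_tool, never from a script. Its argument "series" is a list of rows, each a list of 3 entries, a list of its own where there are three numbers: the shift along the tool's x, y, z in m, then the turn, a rotation vector about the tool's x, y, z in rad, then the finger opening in m, from 0 to 0.0854. A call has 1 to 5 rows; each row shifts and turns the pose as measured when the row begins, along the tool's axes as they then stand; what a row does not reach is not made up. A row lasts 1/8 s, in which the tool goes at most 62.5 mm and 10.7 degrees, less where a joint would pass 70% of its speed; a pose out of reach is approached as far as the arm can. A call with a gripper value outside its range is refused whole. The fingers move at their own pace and stop on an object; "newtons" is the grip in N (left out, the last holds). Time passes only in rows, so rows that do not move let the fingers close. It gives the time, the measured TCP pose, the force and the opening at its end, in the units of the state.
- bot.sense(): the state, without advancing time (a new reading comes with each control period).
- vision.grab_frame(name): name is "scene" or "top"; returns a dict with "pixels" (420x560x3 uint8, blue, green, red), "range_z" (420x560 float32, m along the optical axis (not along the pixel's ray), 0 where there is no reading), "fovy" (degrees; the focal length in pixels is half the picture's height over the tangent of half this angle, whatever the lens; pixels are square), "cx", "cy" (the principal point, pixels), "D" ([k1, k2, p1, p2, k3] as OpenCV has them; the pictures are not rectified), "R" (3x3) and "t" (3): a world point X has camera coordinates R X + t. Camera axes: x right, y down, z forward; pixel columns grow to the right and rows downward; lengths in m; the calibration is good to about 2 mm. A picture is of the moment at which its call begins.
- hand_in(): hands the job in, once; it reports no verdict.
Trained networks look in the newest picture that a camera, given by its name, has taken for a name from the list of things; names that differ only in an ending like _2 or _b are one class to them, and where a whole thing is asked for, a point or a joint stands for the part that bears it (a point fixed in the world has none). Each returns a list of dicts, best first, with "p" (0 to 1); they miss things now and then, are a little off and sometimes report something else, mostly with a low value. They report only what shows in the picture. A call takes as long as a camera call.
- nets.spot_in(name, camera): "rect" ([left, top, width, height] as shares, 0 to 1, of the picture: columns of its width, rows of its height, round what is visible of it).
- nets.landmark_of(name, camera): "xy" ([column, row] as shares, 0 to 1, of the picture: columns of its width, rows of its height: a listed point, or the origin of a listed thing).
The state is a dict: "clock": time; "joints": joint angles; "qd": joint speeds; "effort": joint torques, N m; "tool_pos": TCP position; "tcp_rot": TCP orientation; "contact_force": force on the tool from outside, world axes, zero at the start; "wrist_torque": the same for the moment, N m; "gripper_width": finger opening in m.
Only numpy, scipy, OpenCV 4.12 (cv2) and the standard library are available. Lean on these libraries where they do the work, as an engineer would, in place of code of your own. Each camera call takes 0.05 s, during which the arm holds its last target.

## Working session

There is one attempt and no reset: what is moved stays moved. The work goes in short steps, Python scripts to look and compute and a tool call to move; the robot and the scene stay as the last step left them, time stands still between calls to the robot, and variables do not carry over. Pictures are saved under pics/ and viewed, and the job is handed in when it is done.

Besides the shell and the picture viewer there is one more tool, called as name([rows], argument=value, ...), one row to a line, values as JSON. drive_tool: Moves the arm, as the interface text tells. Its arguments: {"type":"object","properties":{"series":{"type":"array"},"newtons":{"type":"number"}},"required":["series"]}

```bash
mkdir -p pics
cat > h.py <<'E'
import numpy as np, cv2
from plant import bot, vision, hand_in, nets
def K(f):
    h,w=f["pixels"].shape[:2]; fl=h/2/np.tan(np.radians(f["fovy"])/2)
    return np.array([[fl,0,f["cx"]],[0,fl,f["cy"]],[0,0,1.]])
def ray(f,u,v):
    n=cv2.undistortPoints(np.array([[[u,v]]],float),K(f),np.array(f["D"],float)).ravel()
    R=np.array(f["R"]);t=np.array(f["t"]); return -R.T@t, R.T@np.array([n[0],n[1],1.])
def onz(f,u,v,z):
    o,d=ray(f,u,v); return o+d*(z-o[2])/d[2]
def bydepth(f,u,v):
    o,d=ray(f,u,v); return o+d*f["range_z"][int(round(v)),int(round(u))]
E
cat > a.py <<'E'
from h import *
s=bot.sense(); print({k:np.round(v,3).tolist() for k,v in s.items()}, bot.tip_extent)
for c in("top","scene"):
    f=vision.grab_frame(c); cv2.imwrite(f"pics/{c}1.png",f["pixels"])
    print(c,f["fovy"],f["D"],(-np.array(f["R"]).T@f["t"]).round(3))
    for n in["pad","pivot1","pivot2","pivot3","pivot4","rack","level","spacer","collar"]:
        for r in nets.landmark_of(n,c)[:2]:
            u,v=r["xy"][0]*560,r["xy"][1]*420
            z={"pad":.027,"pivot":.021}.get(n.rstrip("1234"),.003)
            print(n,round(r["p"],2),round(u),round(v),onz(f,u,v,z).round(3),bydepth(f,min(u,559),min(v,419)).round(3))
E
python3 a.py
```

```text
{'clock': 0.0, 'joints': [-1.435, 0.221, 1.528, -0.0, 1.395, -0.126], 'qd': [0.001, 0.001, 0.002, 0.0, 0.001, -0.0], 'effort': [-0.001, -49.69, -38.939, -0.0, 0.011, 0.0], 'tool_pos': [0.162, -0.603, 0.252], 'tcp_rot': [0.561, -0.561, 0.431, -0.43], 'contact_force': [-0.893, 0.229, -0.007], 'wrist_torque': [0.06, -0.023, 0.009], 'gripper_width': 0.085} 0.022
top 49.49012106741399 [-0.01423165  0.          0.          0.          0.        ] [ 0.316 -0.01   1.073]
pad 0.69 216 209 [0.478 0.16  0.027] [0.478 0.159 0.028]
pad 0.48 306 164 [ 0.592 -0.048  0.027] [ 0.593 -0.048  0.023]
pivot1 0.88 261 183 [0.546 0.057 0.021] [0.541 0.055 0.045]
pivot1 0.6 283 175 [0.566 0.006 0.021] [0.564 0.006 0.028]
pivot2 0.88 261 183 [0.546 0.057 0.021] [0.541 0.055 0.045]
pivot2 0.6 283 175 [0.566 0.006 0.021] [0.564 0.006 0.028]
pivot3 0.88 261 183 [0.546 0.057 0.021] [0.541 0.055 0.045]
pivot3 0.6 283 175 [0.566 0.006 0.021] [0.564 0.006 0.028]
pivot4 0.88 261 183 [0.546 0.057 0.021] [0.541 0.055 0.045]
pivot4 0.6 283 175 [0.566 0.006 0.021] [0.564 0.006 0.028]
rack 0.63 273 181 [0.554 0.029 0.003
[... 406 characters left out ...]
 0.021] [ 0.569 -0.004  0.035]
pivot1 0.86 309 188 [0.503 0.116 0.021] [0.508 0.109 0.032]
pivot2 0.87 299 223 [0.563 0.003 0.021] [ 0.569 -0.004  0.035]
pivot2 0.86 309 188 [0.503 0.116 0.021] [0.508 0.109 0.032]
pivot3 0.87 299 223 [0.563 0.003 0.021] [ 0.569 -0.004  0.035]
pivot3 0.86 309 188 [0.503 0.116 0.021] [0.508 0.109 0.032]
pivot4 0.87 299 223 [0.563 0.003 0.021] [ 0.569 -0.004  0.035]
pivot4 0.86 309 188 [0.503 0.116 0.021] [0.508 0.109 0.032]
rack 0.67 303 217 [0.55  0.035 0.003] [0.555 0.028 0.015]
level 0.8 339 228 [0.65  0.073 0.003] [0.666 0.047 0.046]
spacer 0.6 280 205 [0.474 0.024 0.003] [0.479 0.018 0.014]
collar 0.61 271 225 [ 0.501 -0.043  0.003] [ 0.507 -0.049  0.015]
```

View pics/top1.png

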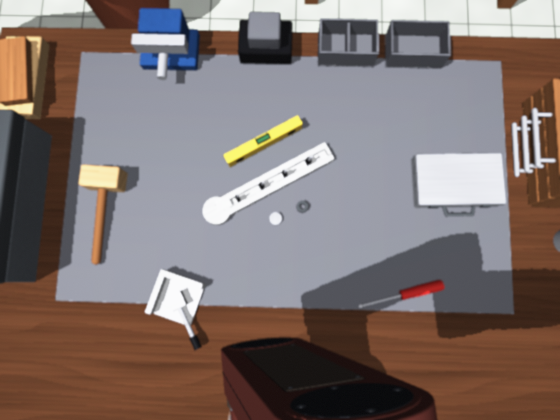

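View pics/scene1.png

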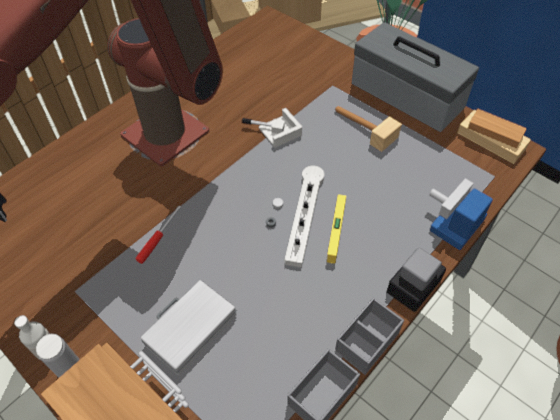

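The top view shows the rack with its round pad at about (216,210), its square end at about (328,153) and four holders along the channel. The level is above it at (264,142), and the spacer (276,218) and collar (303,206) are below it. Next I'll fit the rack's axis from the depth data.

```bash
cat > fit.py <<'E'
from h import *
from scipy.optimize import least_squares
def cloud(f):
    h,w=f["range_z"].shape; vv,uu=np.mgrid[0:h,0:w]
    n=cv2.undistortPoints(np.stack([uu,vv],-1).reshape(-1,1,2).astype(float),K(f),np.array(f["D"],float)).reshape(-1,2)
    z=f["range_z"].ravel(); P=np.c_[n*z[:,None],z]
    R=np.array(f["R"]); return ((P-f["t"])@R).reshape(h,w,3)
def main(tag):
  for c in("top","scene"):
    f=vision.grab_frame(c); cl=cloud(f); np.save(f"cl_{c}.npy",cl)
    P=cl.reshape(-1,3); px=f["pixels"].reshape(-1,3).astype(int)
    o=np.array([.551,.029]); d=np.array([.593-.478,-.105-.16]); d/=np.linalg.norm(d); nn=np.array([-d[1],d[0]])
    q=P[:,:2]-o; a=q@d; b=q@nn
    near=(abs(a)<.21)&(abs(b)<.05)
    print(c,"mat z",np.median(P[near&(abs(b)>.036)&(a>-.1)][:,2]).round(4))
    br=px.min(1)>150
    m=near&(P[:,2]>.015)&(P[:,2]<.036)&br
    Q=P[m]; print("n",len(Q),"z med",np.median(Q[:,2]).round(4))
    # silhouette template fit: area edge via mean of sections
    a,b=a[m],b[m]; bar=(a>-.105)&(a<.13)
    bins=np.arange(-.105,.13,.01); xs=[];ys=[]
    for lo in bins:
        s=(a>=lo)&(a<lo+.01)
        if s.sum()>4: xs.append(lo+.005); ys.append((b[s].max()+b[s].min())/2)
    k=np.polyfit(xs,ys,1); 
    for _ in range(3):
        r=np.array(ys)-np.polyval(k,xs); g=abs(r)<2*r.std()+1e-4; k=np.polyfit(np.array(xs)[g],np.array(ys)[g],1)
    ax=d+k[0]*nn; ax/=np.linalg.norm(ax); n2=np.array([-ax[1],ax[0]]); base=o+k[1]*nn
    q=Q[:,:2]-base; A=q@ax;B=q@n2
    print("A range",A.min().round(4),A.max().round(4),"width bar",np.ptp(B[A>0]).round(4),"pad width",np.ptp(B[A<-.12]).round(4), "padB",(B[A<-.13].max()+B[A<-.13].min())/2)
    # rack total: from -184 to +150 along ax
    mid=(A.min()+184e-3+A.max()-.15)/2
    org=base+ax*mid
    print("axis(-y)",ax.round(4),"yaw deg",np.degrees(np.arctan2(ax[1],ax[0])).round(2),"org",org.round(4),"pad",(org-.152*ax).round(4))
    u,v=[],[]
    # tall black parts
    t=near&(P[:,2]>.04)&(P[:,2]<.08)
    T=P[t]; q=T[:,:2]-org; A=q@ax;B=q@n2; g=abs(B)<.022
    for i in range(4):
        y=.096-.062*i; s=g&(abs(A+y)<.02)
        print("holder",i+1,"n",s.sum(),"rack y",(-A[s].mean()).round(4) if s.any() else None,"b",B[s].mean().round(4) if s.any() else None,"zmax",T[s][:,2].max().round(3) if s.any() else None)
if __name__=="__main__": main("")
E
python3 fit.py
python3 - <<'E'
import cv2
for c,r in(("top",(120,240,190,350)),("scene",(150,280,250,370))):
    a=cv2.imread(f"pics/{c}1.png")[r[0]:r[1],r[2]:r[3]]
    cv2.imwrite(f"pics/{c}1z.png",cv2.resize(a,None,fx=4.5,fy=4.5,interpolation=cv2.INTER_CUBIC))
E
```

```text
top mat z 0.0032
n 2417 z med 0.0264
A range -0.1824 0.1517 width bar 0.0476 pad width 0.063 padB 0.0005719530698800566
axis(-y) [ 0.5009 -0.8655] yaw deg -59.94 org [0.5521 0.0277] pad [0.4759 0.1592]
holder 1 n 21 rack y 0.0942 b -0.0008 zmax 0.065
holder 2 n 29 rack y 0.0308 b -0.0005 zmax 0.064
holder 3 n 26 rack y -0.0292 b -0.001 zmax 0.066
holder 4 n 32 rack y -0.0941 b -0.0009 zmax 0.065
scene mat z 0.0033
n 1382 z med 0.0266
A range -0.1811 0.1529 width bar 0.0466 pad width 0.0631 padB -0.00030768355135690414
axis(-y) [ 0.4986 -0.8668] yaw deg -60.09 org [0.5561 0.0281] pad [0.4803 0.1599]
holder 1 n 18 rack y 0.0929 b -0.0008 zmax 0.067
holder 2 n 20 rack y 0.0294 b 0.0002 zmax 0.069
holder 3 n 22 rack y -0.0299 b -0.0003 zmax 0.07
holder 4 n 25 rack y -0.0955 b 0.0002 zmax 0.066
```

View pics/top1z.png

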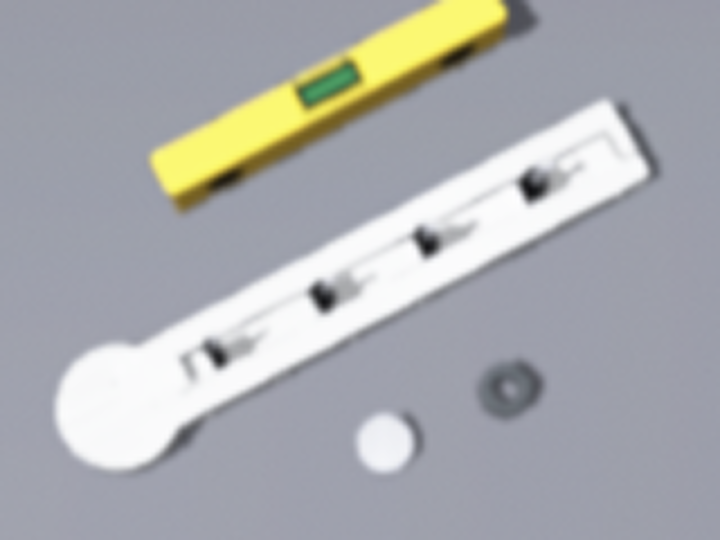

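View pics/scene1z.png

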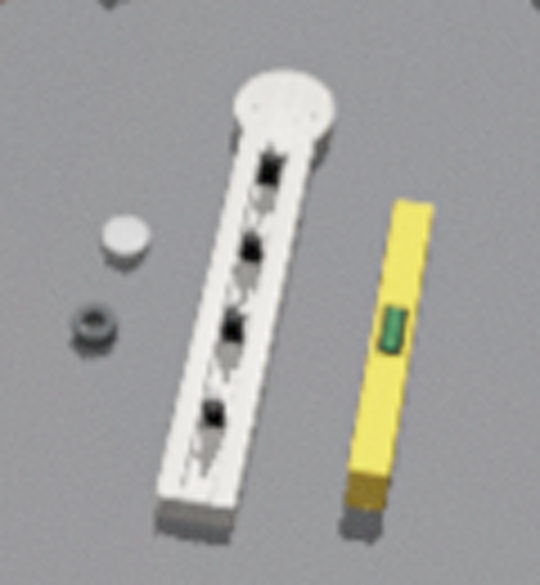

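```bash
cat > go.py <<'E'
from h import *
import sys
from scipy.spatial.transform import Rotation as Ro
ax=np.array([.4998,-.8661,0]); org=np.array([.554,.028,.003])
def pt(y,z): return org-ax*y+np.array([0,0,z])   # rack y, z above rack underside
def st():
    s=bot.sense(); q=s["tcp_rot"]; return s,np.array(s["tool_pos"]),Ro.from_quat([q[1],q[2],q[3],q[0]])
def tgt():
    out=[]
    for sg in(1,-1):
        x=ax*sg; z=np.array([0,0,-1.]); y=np.cross(z,x); out.append(Ro.from_matrix(np.c_[x,y,z]))
    return out
def plan(p):
    s,p0,R=st(); M=R.as_matrix()
    print("t",s["clock"],"p",p0.round(4),"tool x",M[:,0].round(3),"y",M[:,1].round(3),"z",M[:,2].round(3),"w",round(s["gripper_width"],4),"F",np.round(s["contact_force"],2),"q",np.round(s["joints"],3),"tip",bot.tip_extent)
    print("rack frame of grasp: y",-(p0-org)@ax,"x",(p0-org)@np.array([.8661,.4998,0]),"z tip",p0[2]-bot.tip_extent-.003)
    print("shift tool",(M.T@(p-p0)).round(4),"world",(p-p0).round(4))
    for T in tgt(): print("turn tool",(R.inv()*T).as_rotvec().round(4))
y,z=float(sys.argv[1]),float(sys.argv[2])   # z: TCP height above rack underside
plan(pt(y,z))
E
python3 go.py .152 .2
```

```text
t 1.1 p [ 0.1618 -0.6037  0.2533] tool x [ 0.259 -0.966  0.   ] y [ 0. -0. -1.] z [0.966 0.259 0.   ] w 0.0854 F [ 0.15  0.3  -0.24] q [-1.435  0.22   1.526  0.     1.395 -0.126] tip 0.022
rack frame of grasp: y -0.3510847762118523 x -0.655442354784162 z tip 0.22832577687902197
shift tool [-0.6555  0.0503  0.503 ] world [ 0.3163  0.7634 -0.0503]
turn tool [-1.561  -0.2054 -0.2053]
turn tool [-0.274   2.0819  2.0819]
```

```bash
sed -i 's/x=ax\*sg; z=.*$/x=ax*sg; y=np.array([0,0,-1.]); z=np.cross(x,y); out.append(Ro.from_matrix(np.c_[x,y,z]))/' go.py
python3 go.py .152 .2
```

```text
t 1.1 p [ 0.1618 -0.6037  0.2533] tool x [ 0.259 -0.966  0.   ] y [ 0. -0. -1.] z [0.966 0.259 0.   ] w 0.0854 F [ 0.15  0.3  -0.24] q [-1.435  0.22   1.526  0.     1.395 -0.126] tip 0.022
rack frame of grasp: y -0.3510847762118523 x -0.655442354784162 z tip 0.22832577687902197
shift tool [-0.6555  0.0503  0.503 ] world [ 0.3163  0.7634 -0.0503]
turn tool [-0.000e+00 -2.616e-01  1.000e-04]
turn tool [-1.00e-04  2.88e+00 -0.00e+00]
```

drive_tool([
  [[-0.03,0,0.05],[0,-0.13,0],0],
  [[-0.03,0,0.05],[0,-0.13,0],0],
  [[-0.03,0,0.05],[0,0,0],0],
  [[-0.03,0,0.05],[0,0,0],0],
  [[-0.03,0,0.05],[0,0,0],0],
], newtons=40)

```text
clock: 1.72
tool_pos: [0.3233, -0.3584, 0.2529]
tcp_rot: [-0.612, 0.613, -0.353, 0.354]
contact_force: [1.8, -0.3, -0.4]
gripper_width: -0.0003
```

drive_tool([
  [[-0.03,0,0.05],[0,0,0],0],
  [[-0.03,0,0.05],[0,0,0],0],
  [[-0.03,0,0.05],[0,0,0],0],
  [[-0.03,0,0.05],[0,0,0],0],
  [[-0.03,0,0.05],[0,0,0],0],
])

```text
clock: 2.35
tool_pos: [0.4687, -0.0951, 0.2546]
tcp_rot: [-0.612, 0.613, -0.351, 0.357]
contact_force: [1.3, -1.3, 0.4]
gripper_width: -0.0001
```

```bash
python3 go.py .152 .2
```

```text
t 2.35 p [ 0.4687 -0.0951  0.2546] tool x [ 0.498 -0.867  0.008] y [ 0.007 -0.005 -1.   ] z [0.867 0.498 0.003] w -0.0001 F [ 1.28 -1.29  0.37] q [-0.364 -0.145  1.9   -0.003  1.378  0.686] tip 0.022
rack frame of grasp: y -0.06396687715487373 x -0.13544918716692364 z tip 0.22956097188934146
shift tool [-0.2166  0.0503  0.1349] world [ 0.0094  0.2548 -0.0516]
turn tool [-0.0031 -0.0016  0.0079]
turn tool [-0.0124  3.1399 -0.0048]
```

drive_tool([
  [[-0.044,0.01,0.028],[-0.003,0,0.008],0],
  [[-0.044,0.01,0.028],[0,0,0],0],
  [[-0.044,0.01,0.028],[0,0,0],0],
  [[-0.044,0.01,0.028],[0,0,0],0],
  [[-0.044,0.01,0.028],[0,0,0],0],
])

```text
clock: 2.98
tool_pos: [0.4826, 0.1744, 0.2056]
tcp_rot: [0.613, -0.611, 0.351, -0.356]
contact_force: [1.0, -0.6, 0.1]
gripper_width: -0.0001
```

drive_tool([
  [[0,0,0],[0,0,0],0],
])

```text
clock: 3.1
tool_pos: [0.4816, 0.1776, 0.2048]
tcp_rot: [0.614, -0.612, 0.351, -0.354]
contact_force: [0.7, -0.6, -0.4]
gripper_width: 0.0001
```

```bash
python3 go.py .152 .09
```

```text
t 3.1 p [0.4816 0.1776 0.2048] tool x [ 0.503 -0.864  0.003] y [ 0.006  0.    -1.   ] z [0.864 0.503 0.005] w 0.0001 F [ 0.71 -0.57 -0.38] q [ 2.000e-01 -1.100e-02  1.871e+00 -1.000e-03  1.277e+00  1.244e+00] tip 0.022
rack frame of grasp: y 0.16572285912573068 x 0.012067545903394546 z tip 0.17977250442400153
shift tool [ 0.0134  0.1117 -0.0127] world [-0.0036 -0.0179 -0.1118]
turn tool [-0.0051  0.0042  0.0028]
turn tool [ 0.0044 -3.1374  0.008 ]
```

drive_tool([
  [[0.005,0.04,-0.006],[-0.005,0.004,0.003],0],
  [[0.003,0.04,-0.005],[0,0,0],0],
  [[0.002,0.03,-0.002],[0,0,0],0],
  [[0,0,0],[0,0,0],0],
])

```text
clock: 3.6
tool_pos: [0.4773, 0.161, 0.0942]
tcp_rot: [0.613, -0.612, 0.352, -0.355]
contact_force: [-0.6, 0.5, 0.0]
gripper_width: -0.0001
```

```bash
python3 go.py .152 .053
python3 - <<'E'
from h import *
for c in("top","scene"):
    f=vision.grab_frame(c); p=f["pixels"]
    np.save(c+"_r.npy",f["range_z"])
    r=(100,260,160,370) if c=="top" else (80,280,220,420)
    cv2.imwrite(f"pics/{c}2.png",cv2.resize(p[r[0]:r[1],r[2]:r[3]],None,fx=3,fy=3,interpolation=cv2.INTER_CUBIC))
E
```

```text
t 3.6 p [0.4773 0.161  0.0942] tool x [ 0.501 -0.866  0.002] y [ 0.004 -0.    -1.   ] z [0.865 0.501 0.004] w -0.0001 F [-0.65  0.51  0.02] q [ 1.690e-01  1.090e-01  1.974e+00 -1.000e-03  1.054e+00  1.216e+00] tip 0.022
rack frame of grasp: y 0.1535310701100277 x 4.5371856555466315e-05 z tip 0.06920310095285734
shift tool [ 0.0015  0.0382 -0.0002] world [ 0.0007 -0.0014 -0.0382]
turn tool [-0.0035  0.0013  0.0024]
turn tool [ 0.0038 -3.1403  0.0055]
```

View pics/scene2.png

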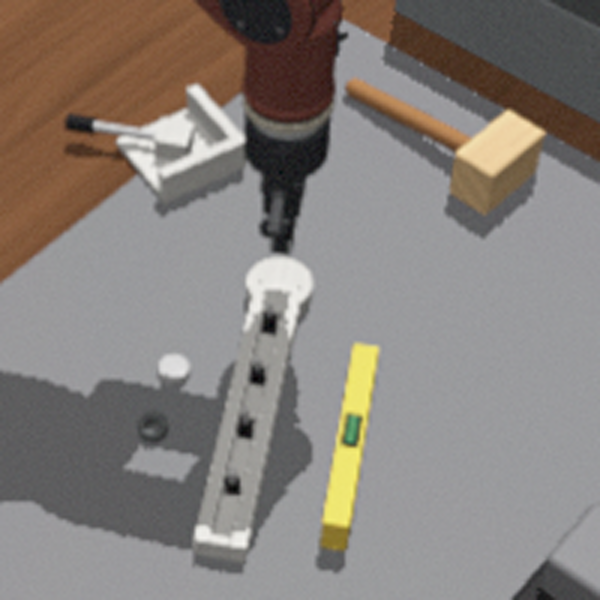

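View pics/top2.png

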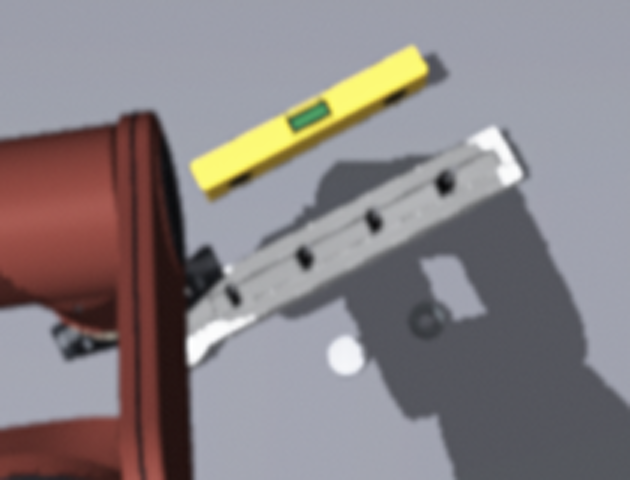

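The scene view shows the shut fingers just above the pad, with their tip at crop (283,250). All four holders are upright and nothing has been moved. Before going lower, I'll measure the tip height from depth.

Run:
```python
from h import *; from fit import cloud
f=vision.grab_frame("scene"); P=cloud(f).reshape(-1,3)
m=(np.linalg.norm(P[:,:2]-[.477,.161],axis=1)<.035)&(P[:,2]>.04)&(P[:,2]<.14)
Q=P[m]; Q=Q[np.argsort(Q[:,2])]; print(len(Q)); print(Q[:25].round(3).tolist())
```

```text
61
[[0.489, 0.162, 0.074], [0.474, 0.153, 0.075], [0.488, 0.164, 0.076], [0.474, 0.154, 0.078], [0.491, 0.164, 0.078], [0.488, 0.163, 0.081], [0.48, 0.15, 0.082], [0.475, 0.152, 0.085], [0.485, 0.149, 0.086], [0.485, 0.153, 0.087], [0.489, 0.161, 0.087], [0.488, 0.149, 0.088], [0.493, 0.153, 0.088], [0.494, 0.159, 0.088], [0.488, 0.154, 0.089], [0.491, 0.15, 0.089], [0.482, 0.148, 0.089], [0.493, 0.161, 0.09], [0.485, 0.149, 0.09], [0.476, 0.151, 0.09], [0.481, 0.149, 0.091], [0.474, 0.153, 0.092], [0.492, 0.153, 0.092], [0.486, 0.152, 0.093], [0.479, 0.151, 0.093]]
```

drive_tool([
  [[0,0.02,0],[-0.003,0,0.002],0],
  [[0,0.018,0],[0,0,0],0],
  [[0,0,0],[0,0,0],0],
  [[0,0,0],[0,0,0],0],
])

```text
clock: 4.25
tool_pos: [0.4843, 0.1627, 0.0616]
tcp_rot: [0.616, -0.609, 0.349, -0.357]
contact_force: [0.5, 0.5, 0.1]
gripper_width: 0.0
```

```bash
python3 go.py .09 .053
```

```text
t 4.25 p [0.4843 0.1627 0.0616] tool x [ 0.501 -0.865  0.005] y [ 0.015  0.003 -1.   ] z [0.865 0.501 0.014] w 0.0 F [0.5  0.46 0.08] q [0.17  0.171 1.978 0.    0.977 1.215] tip 0.022
rack frame of grasp: y 0.15147047474538713 x 0.006913804031788846 z tip 0.036614345642812865
shift tool [ 0.0614  0.0058 -0.0071] world [ 0.0247 -0.0567 -0.0056]
turn tool [-0.0145  0.0018  0.0053]
turn tool [ 0.0083 -3.1397  0.0227]
```

drive_tool([
  [[0,0.006,-0.006],[-0.014,0,0.005],0],
  [[0,0,0],[0,0,0],0],
])

```text
clock: 4.5
tool_pos: [0.4793, 0.1596, 0.056]
tcp_rot: [0.613, -0.613, 0.353, -0.353]
contact_force: [0.1, 0.4, 0.8]
gripper_width: -0.0003
```

```bash
python3 go.py .09 .053
```

```text
t 4.5 p [0.4793 0.1596 0.056 ] tool x [ 0.502 -0.865  0.   ] y [ 0.001 -0.    -1.   ] z [0.865 0.502 0.001] w -0.0003 F [0.08 0.39 0.77] q [ 0.165  0.178  1.983 -0.     0.98   1.211] tip 0.022
rack frame of grasp: y 0.15131784649175323 x 0.0010995973189349493 z tip 0.030987745790148572
shift tool [ 0.0613  0.     -0.0012] world [ 0.0297 -0.0537  0.    ]
turn tool [-0.0006  0.0021  0.0004]
turn tool [ 6.0000e-04 -3.1395e+00  1.0000e-03]
```

drive_tool([
  [[0.014,0,0],[0,0,0],0],
  [[0.012,0,0],[0,0,0],0],
  [[0.012,0,0],[0,0,0],0],
  [[0.01,0,0],[0,0,0],0],
])

```text
clock: 5.0
tool_pos: [0.5055, 0.1154, 0.0567]
tcp_rot: [0.613, -0.612, 0.352, -0.353]
contact_force: [-1.0, 0.6, -0.0]
gripper_width: -0.0001
```

```bash
python3 go.py .06 .053
```

```text
t 5.0 p [0.5055 0.1154 0.0567] tool x [ 0.502 -0.865  0.001] y [ 0.002  0.    -1.   ] z [0.865 0.502 0.002] w -0.0001 F [-0.96  0.56 -0.  ] q [0.072 0.205 1.95  0.    0.985 1.117] tip 0.022
rack frame of grasp: y 0.09991326036372818 x 0.0017054384643237083 z tip 0.03171506649190094
shift tool [ 0.0399  0.0007 -0.0018] world [ 0.0185 -0.0354 -0.0007]
turn tool [-0.0019  0.0024  0.0009]
turn tool [ 1.4000e-03 -3.1392e+00  3.0000e-03]
```

Light contact of about 1 N, on line. I'll continue the stroke.

drive_tool([
  [[0.01,0.001,-0.001],[-0.002,0.002,0],0],
  [[0.012,0,0],[0,0,0],0],
  [[0.012,0,0],[0,0,0],0],
  [[0.012,0,0],[0,0,0],0],
])

```text
clock: 5.5
tool_pos: [0.5294, 0.0719, 0.0557]
tcp_rot: [-0.612, 0.613, -0.353, 0.354]
contact_force: [0.5, 0.9, 0.3]
gripper_width: -0.0
```

```bash
python3 go.py .0 .053
cat > look.py <<'E'
import sys
from h import *
for c in("top","scene"):
    f=vision.grab_frame(c); p=f["pixels"]
    r=(100,260,160,370) if c=="top" else (120,290,230,370)
    cv2.imwrite(f"pics/{c}{sys.argv[1]}.png",cv2.resize(p[r[0]:r[1],r[2]:r[3]],None,fx=3.5,fy=3.5,interpolation=cv2.INTER_CUBIC))
E
python3 look.py 3
```

```text
t 5.5 p [0.5294 0.0719 0.0557] tool x [ 0.5   -0.866  0.001] y [ 0.001 -0.001 -1.   ] z [0.866 0.5   0.   ] w -0.0 F [0.45 0.89 0.26] q [-1.200e-02  2.410e-01  1.908e+00 -1.000e-03  9.920e-01  1.036e+00] tip 0.022
rack frame of grasp: y 0.05035438217371459 x 0.0006605004973305206 z tip 0.030739284359861032
shift tool [ 0.0504 -0.0002 -0.0007] world [ 0.0246 -0.0439  0.0003]
turn tool [-0.     -0.0001  0.0011]
turn tool [-1.7000e-03  3.1415e+00 -0.0000e+00]
```

View pics/scene3.png

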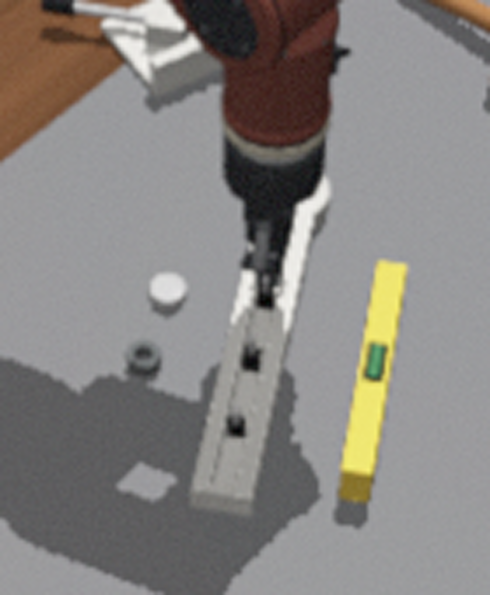

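Holder 1 is under the fingers. Holder 2 is just ahead at crop (264,297), holders 3 and 4 are still upright, and the rack has not visibly moved. Continuing.

drive_tool([
  [[0.012,0,0],[0,0,0],0],
  [[0.012,0,0],[0,0,0],0],
  [[0.012,0,0],[0,0,0],0],
  [[0.012,0,0],[0,0,0],0],
])

```text
clock: 6.1
tool_pos: [0.5546, 0.0282, 0.0557]
tcp_rot: [-0.612, 0.613, -0.353, 0.354]
contact_force: [0.4, -0.3, -0.2]
gripper_width: -0.0001
```

```bash
python3 go.py -.06 .053; python3 look.py 4
```

```text
t 6.1 p [0.5546 0.0282 0.0557] tool x [ 0.5   -0.866  0.001] y [ 0.    -0.001 -1.   ] z [ 0.866  0.5   -0.   ] w -0.0001 F [ 0.39 -0.28 -0.21] q [-9.100e-02  2.850e-01  1.853e+00 -1.000e-03  1.003e+00  9.570e-01] tip 0.022
rack frame of grasp: y -0.0001661462635981664 x 0.0006377909635888702 z tip 0.030729307884814105
shift tool [ 0.0598 -0.0002 -0.0006] world [ 0.0294 -0.0521  0.0003]
turn tool [0.0001 0.0001 0.0008]
turn tool [ 1.3000e-03 -3.1415e+00 -2.0000e-04]
```

View pics/scene4.png

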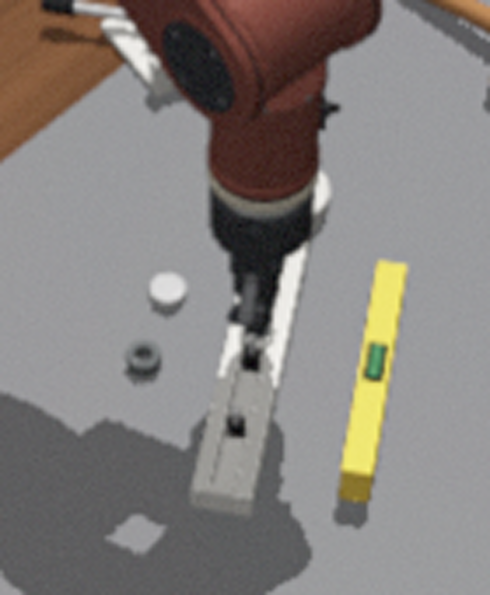

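View pics/top4.png

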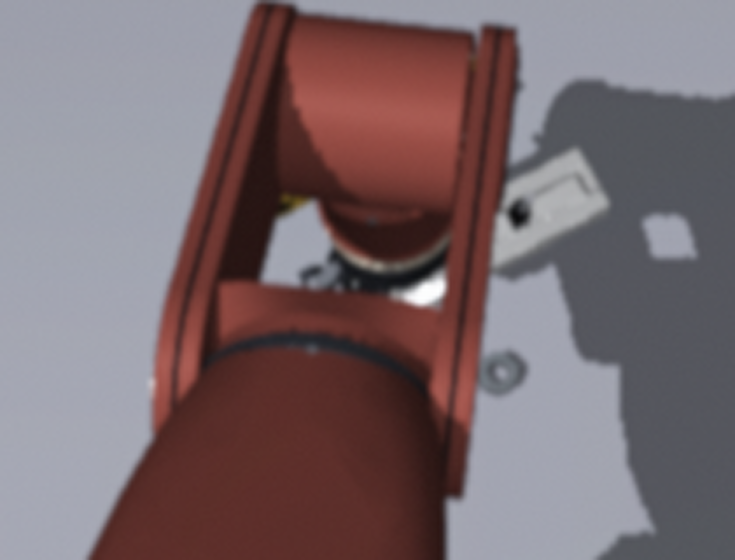

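Holder 2 is under the fingers. Holders 3 at crop (252,355) and 4 at (237,425) are upright, and the rack's square end is at the same pixels as before. Continuing.

drive_tool([
  [[0.012,0,0],[0,0,0],0],
  [[0.012,0,0],[0,0,0],0],
  [[0.012,0,0],[0,0,0],0],
  [[0.012,0,0],[0,0,0],0],
  [[0.012,0,0],[0,0,0],0],
])

```text
clock: 6.82
tool_pos: [0.5864, -0.0272, 0.0557]
tcp_rot: [-0.612, 0.612, -0.353, 0.354]
contact_force: [-0.2, 0.6, 1.1]
gripper_width: -0.0002
```

```bash
python3 go.py -.14 .053; python3 look.py 5
```

```text
t 6.825 p [ 0.5864 -0.0272  0.0557] tool x [ 0.5   -0.866  0.001] y [ 0.    -0.001 -1.   ] z [ 0.866  0.5   -0.   ] w -0.0002 F [-0.19  0.57  1.15] q [-1.800e-01  3.510e-01  1.768e+00 -1.000e-03  1.022e+00  8.680e-01] tip 0.022
rack frame of grasp: y -0.06402133328330412 x 0.0005110153838577487 z tip 0.030688545392747058
shift tool [ 0.076  -0.0002 -0.0005] world [ 0.0375 -0.0661  0.0003]
turn tool [ 0.0002 -0.0003  0.0009]
turn tool [-1.4000e-03  3.1413e+00  3.0000e-04]
```

View pics/scene5.png

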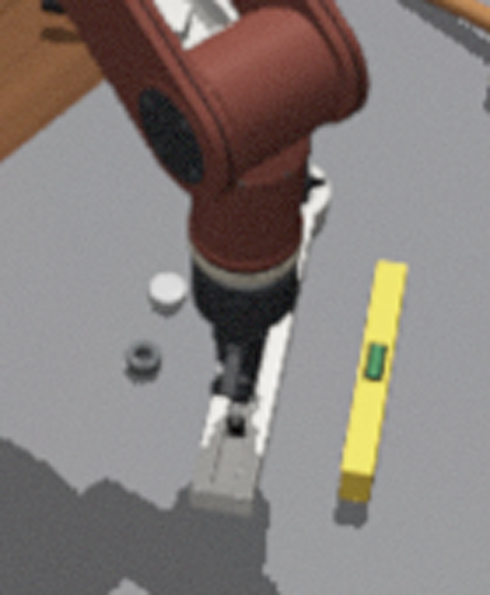

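Holders 1–3 are passed, and holder 4 is just ahead at crop (237,422). The rack is in place. Finishing the stroke.

drive_tool([
  [[0.012,0,0],[0,0,0],0],
  [[0.012,0,0],[0,0,0],0],
  [[0.012,0,0],[0,0,0],0],
  [[0.012,0,0],[0,0,0],0],
  [[0.012,0,0],[0,0,0],0],
])

```text
clock: 7.55
tool_pos: [0.6183, -0.0825, 0.0557]
tcp_rot: [-0.612, 0.613, -0.353, 0.354]
contact_force: [-0.6, -0.5, 0.3]
gripper_width: 0.0002
```

drive_tool([
  [[0.012,0,0],[0,0,0],0],
  [[0.012,0,0],[0,0,0],0],
  [[0,0,0],[0,0,0],0],
])

```text
clock: 7.92
tool_pos: [0.6319, -0.1063, 0.0559]
tcp_rot: [-0.612, 0.612, -0.353, 0.355]
contact_force: [0.5, -0.1, -0.4]
gripper_width: 0.0005
```

```bash
python3 go.py -.15 .053; python3 look.py 6
```

```text
t 7.925 p [ 0.6319 -0.1063  0.0559] tool x [ 0.498 -0.867  0.002] y [ 0.001 -0.002 -1.   ] z [0.867 0.498 0.   ] w 0.0005 F [ 0.51 -0.12 -0.41] q [-2.890e-01  4.590e-01  1.620e+00 -1.000e-03  1.061e+00  7.610e-01] tip 0.022
rack frame of grasp: y -0.15519064356567783 x 0.00032986655049505574 z tip 0.03089314480082798
shift tool [-0.0052 -0.0001 -0.0003] world [-0.0029  0.0043  0.0001]
turn tool [-0.0004 -0.0017  0.0021]
turn tool [-3.4000e-03  3.1399e+00 -6.0000e-04]
```

View pics/scene6.png

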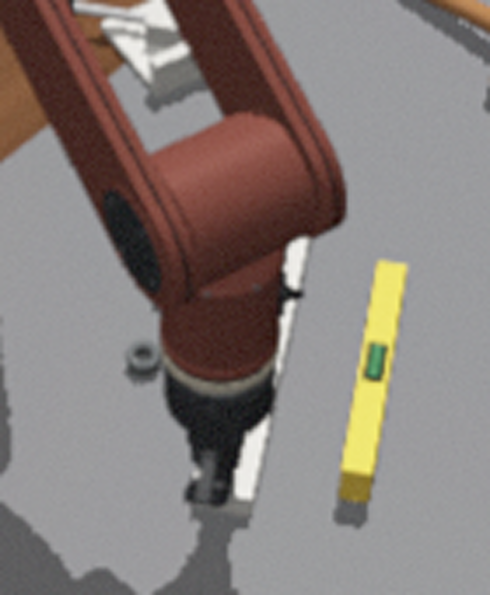

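View pics/top6.png

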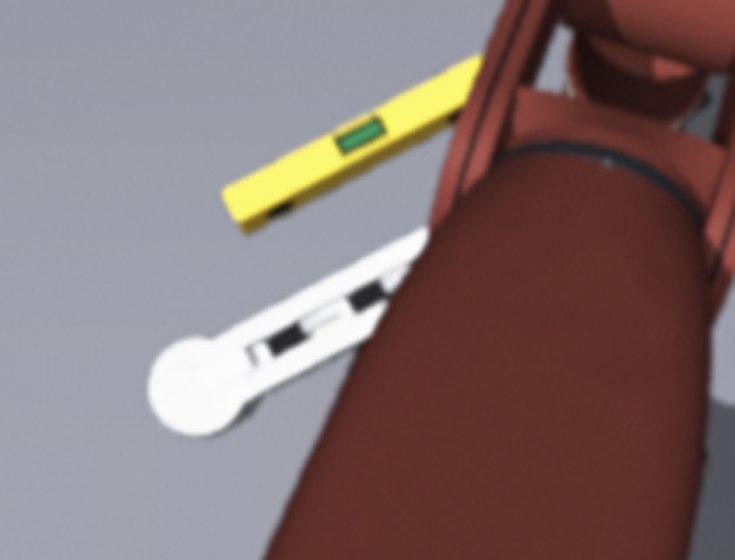

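The fingers are past the end, and the top view shows holders 1 and 2 lying flat. I'll go on a little at the same height to uncover holder 4 before rising.

drive_tool([
  [[0.02,0,0],[0,0,0],0],
  [[0.02,0,0],[0,0,0],0],
  [[0.02,0,0],[0,0,0],0],
])

```text
clock: 8.4
tool_pos: [0.6623, -0.1583, 0.0557]
tcp_rot: [-0.612, 0.613, -0.353, 0.353]
contact_force: [-0.2, 0.6, -0.0]
gripper_width: -0.0001
```

```bash
python3 look.py 7
python3 - <<'E'
from h import *; from fit import cloud
f=vision.grab_frame("scene"); P=cloud(f).reshape(-1,3)
ax=np.array([.4998,-.8661]); q=P[:,:2]-[.554,.028]; y=-q@ax; x=q@[.8661,.4998]
for lo in np.arange(-.15,.12,.02):
    m=(abs(x)<.012)&(y>lo)&(y<lo+.02)&(P[:,2]>0)&(P[:,2]<.1); print(round(lo,2),m.sum(),P[m][:,2].max().round(3) if m.any() else None)
E
```

```text
-0.15 0 None
-0.13 0 None
-0.11 0 None
-0.09 0 None
-0.07 0 None
-0.05 0 None
-0.03 0 None
-0.01 3 0.026
0.01 0 None
0.03 0 None
0.05 0 None
0.07 0 None
0.09 0 None
0.11 0 None
```

View pics/scene7.png

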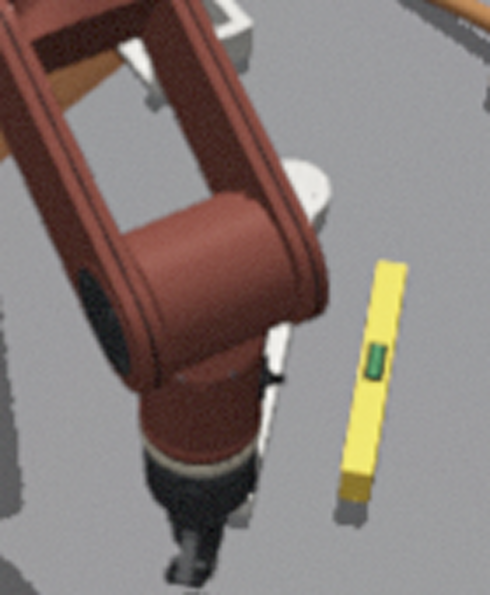

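drive_tool([
  [[0.025,0,0],[0,0,0],0],
  [[0.025,0,0],[0,0,0],0],
  [[0.025,0,0],[0,0,0],0],
  [[0,0,0],[0,0,0],0],
])

```text
clock: 9.05
tool_pos: [0.6991, -0.2218, 0.0547]
tcp_rot: [-0.613, 0.613, -0.354, 0.352]
contact_force: [0.2, -0.6, -0.1]
gripper_width: -0.0003
```

```bash
python3 look.py 8
```

```text
(no output)
```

View pics/scene8.png

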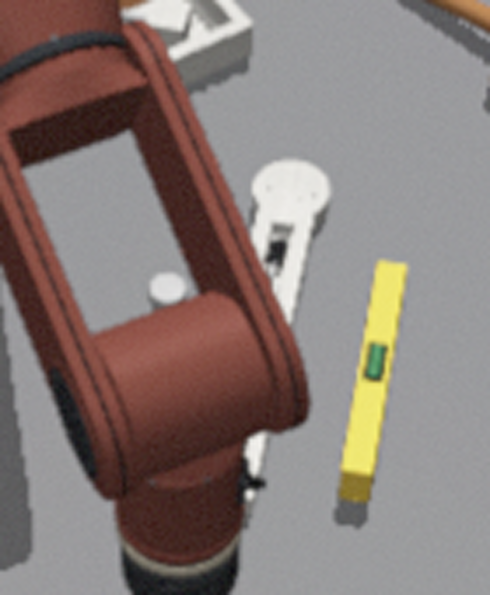

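View pics/top8.png

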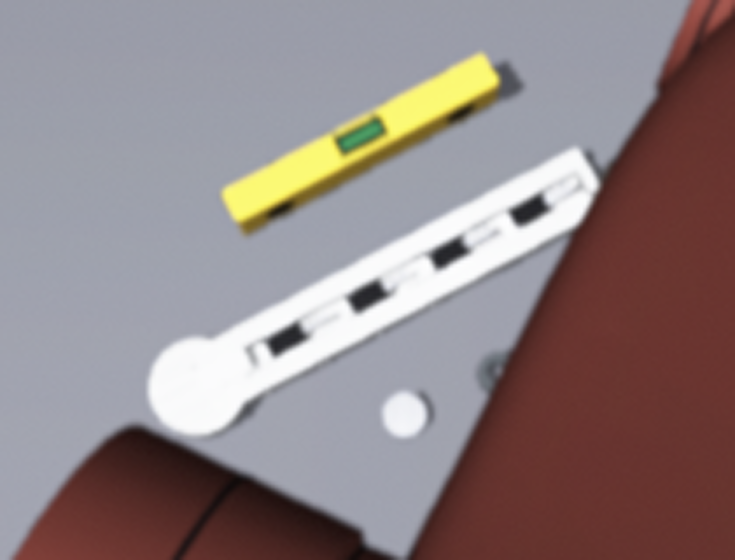

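The top view shows all four holders flat, at crop (287,338), (367,296), (448,252) and (529,208). The rack has not moved. I'll rise clear and check the final state.

drive_tool([
  [[0,-0.04,0],[0,0,0],0],
  [[0,-0.05,0],[0,0,0],0],
  [[0,-0.05,0],[0,0,0],0],
  [[0,-0.03,0],[0,0,0],0],
  [[0,0,0],[0,0,0],0],
])

```text
clock: 9.78
tool_pos: [0.6956, -0.2121, 0.2258]
tcp_rot: [0.614, -0.614, 0.356, -0.346]
contact_force: [0.1, -0.0, -0.2]
gripper_width: 0.0001
```

```bash
python3 fit.py | head -8; python3 go.py -.3 .2 | head -1
```

```text
top mat z 0.0051
n 2268 z med 0.0266
A range -0.1825 0.1511 width bar 0.047 pad width 0.0628 padB 0.0002541504075077635
axis(-y) [ 0.503  -0.8643] yaw deg -59.8 org [0.5519 0.0279] pad [0.4754 0.1593]
holder 1 n 0 rack y None b None zmax None
holder 2 n 0 rack y None b None zmax None
holder 3 n 0 rack y None b None zmax None
holder 4 n 0 rack y None b None zmax None
t 9.875 p [ 0.6941 -0.2117  0.2216] tool x [ 0.508 -0.861 -0.017] y [-0.018  0.01  -1.   ] z [ 0.861  0.508 -0.01 ] w 0.0002 F [ 0.05 -0.67  0.4 ] q [-0.405  0.495  1.238  0.002  1.429  0.632] tip 0.022Traceback (most recent call last):
  File "fit.py", line 42, in <module>
    if __name__=="__main__": main("")
                             ~~~~^^^^
  File "fit.py", line 30, in main
    print("A range",A.min().round(4),A.max().round(4),"width bar",np.ptp(B[A>0]).round(4),"pad width",np.ptp(B[A<-.12]).round(4), "padB",(B[A<-.13].max()+B[A<-.13].min())/2)
                                                                                                      ~~~~~~^^^^^^^^^^^
    return _methods._ptp(a, axis=axis, out=out, **kwargs)
           ~~~~~~~~~~~~~^^^^^^^^^^^^^^^^^^^^^^^^^^^^^^^^^
    umr_maximum(a, axis, None, out, keepdims),
    ~~~~~~~~~~~^^^^^^^^^^^^^^^^^^^^^^^^^^^^^^
ValueError: zero-size array to reduction operation maximum which has no identity
```

In the top camera the rack is within 1 mm of its start, and nothing in the holder row stands above z = 40 mm. The scene-camera fit failed because the arm hides the pad. Handing in.

```bash
python3 -c "
from plant import hand_in
print(hand_in())"
```

```text
the job is handed in; nothing more can be done
None
```

All four holders are folded flat into the channel, and the job is handed in. I came down on the round pad with the fingers shut and ran one low stroke along the row, fingertips about 7 mm above the bar. I then carried on past the square end before rising. The job took about 10 s of the 40 s allowed.

**Last checks:**
- **Holders:** the top view showed all four lying flat, and nothing in the row stood above z = 40 mm.
- **Rack:** the top camera put its origin within 1 mm and its axis within 0.2° of the start.
- **Forces:** the readings I took during the stroke were about 1 N, with nothing beyond noise after rising.
- **Gripper:** it ended shut and clear of everything, with the fingertips about 0.2 m up.
- **Other things on the mat:** the level looked unmoved. The spacer and collar looked unmoved in the pictures, though the arm partly hid the collar in the last one. I did not measure any bystander again, and I did not check the mallet, case, clamp or screwdriver after the stroke.

**Failed or disagreed:**
- The final scene-camera fit failed because the arm hid part of the rack, so the end check rests on the top camera alone.
- The two cameras put the rack about 4 mm apart at the start, so I used a position between them.
- The networks could not tell the four hinge points apart, so I located the rack and holders from depth instead.
- One move down onto the pad stopped 5 mm high and 7 mm to the side. I corrected it before starting the stroke.

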